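# Take the long fork out of the half-decked display case

### The arm

A 6-joint arm with a two-finger parallel gripper is mounted at the origin on the work surface; the furniture and walls round the work are solid. World frame = base frame: x ahead of the robot, y to its left, z up, the work surface at z = 0. Lengths are in m, angles in rad, forces in N, time in s.
With the tool pointing down it reaches from about 0.375 to 0.9 m from the base axis. Payload 3.1 kg.
Tool frame: the origin (TCP) lies between the finger pads; the fingertips stand 14 mm ahead of it and the grasp point (between the pads) lies 5 mm behind it (robot.finger_overhang is the distance from the TCP to the fingertips, in m); z points along the fingers, y is the line along which they close (so a half turn about z gives the same grasp; the last joint's range is limited). The gripper opens to 87 mm and grips with 3 to 60 N. Pads are 19 mm wide; open, the fingers measure 117 mm over their backs; the gripper's body (75 mm by 190 mm) begins 51 mm behind the grasp point.
Start: joints at [1.069, 0.527, 1.433, -0, 1.181, -0.178], TCP at [0.198, 0.593, 0.237] pointing down, gripper open.
Joint ranges: [-3.08, 3.08], [-0.75, 2.2], [0.22, 2.44], [-1.43, 4.57], [0, 2.65], [-2.85, 2.85]. Speed limits (rad/s): [2.79, 2.79, 3.14, 3.14, 3.14, 3.14].

### API

Orientations are given as a unit quaternion [x, y, z, w].
In Python, from rig import monitor, cams, workorder, robot gives the robot as it stands.
- The arm moves only by the tool send_rows, never from a script. Its argument "moves" is one flat list of numbers, 7 for each row, row after row: the opening, from 0 (shut) to 1 (fully open), then the shift along the world's x, y, z in cm, then the turn, a rotation vector about the world's x, y, z in rad. A call has 1 to 5 rows; each row is the pose to reach, as a shift and turn from the pose commanded when the call began; what a row does not reach only later rows make up. A row lasts 1/12 s, in which the tool goes at most 41.7 mm and 7.16 degrees, less where a joint would pass 70% of its speed; a pose out of reach is approached as far as the arm can. A call with a gripper value outside its range is refused whole. The fingers move at their own pace and stop on an object; "grip_force" is the grip in N (left out, the last holds). Time passes only in rows, so rows that repeat a pose let the fingers close. It gives the time, the measured TCP pose, the force, the opening and the grip force at its end, in the units of the state.
- monitor.get_obs(): the state, without advancing time (a new reading comes with each control period).
- cams.camera(name): name is "side" or "top" or "wrist"; returns a dict with "pixels" (384x512x3 uint8, blue, green, red), "range_z" (384x512 float32, m along the optical axis (not along the pixel's ray), 0 where there is no reading), "fovy" (degrees; the focal length in pixels is half the picture's height over the tangent of half this angle, whatever the lens; pixels are square), "cx", "cy" (the principal point, pixels), "rvec" (rotation vector, rad) and "tvec" (3), from world to camera coordinates, as OpenCV has them; the wrist camera has in their place "hand_eye" (4x4, takes a point from camera to tool coordinates, whose origin is the TCP and whose axes are the flange's). Camera axes: x right, y down, z forward; pixel columns grow to the right and rows downward; lengths in m; the calibration is good to about 2 mm. A picture is of the moment at which its call begins: read the wrist's pose just before it.
- workorder.hand_in(): hands the job in; it is judged then, once.
The state is a dict: "time": time; "q": joint angles; "joint_velocities": joint speeds; "joint_torque": joint torques, N m; "position": TCP position; "tool_rot": TCP orientation; "ft_force": force on the tool from outside, world axes, zero at the start; "moment": the same for the moment, N m; "grip_width": finger opening in m; "grip_force": force on a finger pad.
Only numpy, scipy, OpenCV 4.12 (cv2) and the standard library are available. Lean on these libraries where they do the work, as an engineer would, in place of code of your own. Each camera call takes 0.05 s, during which the arm holds its last target. There are 200 camera calls.

### The job

Take the long fork out of the wooden display case to show it to a customer. First fold the half-open hinged cover all the way back until it lies on its stops on the deck, gently, without letting it bang; then grip the fork, tilt it so that its handle end comes up through the opening and draw the other end out from under the deck without forcing it against the case. Finish while still holding the fork motionless in the gripper, all of it well above the case (lowest point at least 4 cm above the folded cover), with the cover still folded back and the other tableware left alone.

Things in the scene. Friction and masses are not known exactly. Their poses are not given: they have to be found in the camera images.
- case: Dark wooden display case, fixed to the table: 132 (its x) x 248 (its y) x 64 mm high; walls and floor 6 mm thick, inside 120 x 236 mm. Origin: centre of its underside, on the table; z up. A fixed deck, 6 mm thick (underside 58, top 64 mm above the table), roofs the -y end from y = -124 to -40 mm; the rest, y = -40 to +118 mm, is the opening.
- opening (a point): Centre of the opening (120 x 158 mm), level with the top of the walls, 64 mm above the table; axes as the case's. Below it, on the floor, two low rests (80 x 12 mm, tops 16 mm above the table) cross the case at y = -55 (under the deck's end) and y = +85 mm of the case and carry the fork.
- cover (a joint): Angle of the cover, rad: 0 = shut, lying over the opening; 1.57 = upright; 3.12 = folded right back, lying level over the deck on its rubber stops. It starts half open (0.9 to 1.3). The hinge is stiff (friction about 0.16 N m): the cover (120 g) stays where it is left.
- cover_hinge (a point): On the hinge axis of the cover, mid-width, 70 mm above the table, at y = -40 mm of the case; the axis runs along the case's x. The point turns with the cover: y from hinge to free edge, z out of the outer face (which lies at z = 0, the inner face at z = -6 mm). Folded back, the inner face looks up, 76 mm above the table.
- cover_edge (a point): Middle of the cover's free edge, half-way through its thickness. The cover is a wooden board 164 mm long from the hinge, 132 mm wide, 6 mm thick, with a brass knob (16 mm across, 22 mm high) on its outer face 150 mm from the hinge.
- fork_center (a point): Centre of the long fork in the case (203 mm, gilt handle, about 50 g), half-way along and up. To grip: a bar 18 mm wide, 12 mm high from end to end. Its x axis runs from handle end to tines, z up as it lies: roughly along the case, tines under the deck at the case's -y end, handle towards +y in the opening, underside 16 mm above the table.
- fork_tines (a point): Tip of the fork's tines, half-way up its thickness, 100 mm from its centre.
- fork_handle_end (a point): End of the fork's handle, half-way up its thickness, 98 mm from its centre.
- mill: Bystander: wooden pepper mill, 56 mm across, 163 mm high, at the far right; origin at the centre of its underside.
- canister: Bystander: pale canister with a wooden lid and knob, 87 mm across, 110 mm high, at the near right; origin at the centre of its underside.
- spoon: Bystander: spoon lying on the table at the far left, 153 mm long; origin at the middle of its underside.
- plate: Bystander: small plate, 167 mm across, 21 mm high, at the near left; origin at the centre of its underside.
- fork: The same long fork; origin half-way along it on its underside, axes as for its centre.

How it is judged:
On the way, in this order (a step that is already met when the one before it is completed fails the run):
1. the cover is folded back onto its stops (value of joint cover above 2.95 rad), for 0.2 s.
2. the whole fork is out of the case and held up in the gripper (height (world z) of each of fork_tines, fork_handle_end above 0.12 m and contact force between fork and the fingers above 0.5 N), for 0.2 s.
At the end, for the whole second after the job is handed in: The fork is held in the gripper (more than 0.5 N between fingers and fork), at rest (under 0.05 m/s and 0.3 rad/s), touching nothing of the case, both its ends higher than 120 mm above the table; the cover is still folded back (beyond 2.9 rad) (all of step 2 and value of joint cover above 2.9 rad and contact force between fork and case below 0.05 N and linear speed of fork below 0.05 m/s and angular speed of fork below 0.3 rad/s); the arm keeps its last pose, push and grip.
It fails at once if the cover bangs onto its stops (faster than 1.8 rad/s in the last 0.5 rad) (value of joint cover above 2.6 rad and velocity of joint cover above 1.8 rad/s).
It fails at once if the fork is forced against the case or its cover (over 30 N) (contact force between fork and case above 30 N).
It fails at once if a bystander is disturbed (moved more than 3 cm) (distance of any of mill, canister, spoon, plate from where it was at the start of the episode above 0.03 m).
It also fails if it takes over 61 s, if anything falls off the work surface, if the arm or the gripper's body presses on something with over 40 N, if the wrist force passes 120 N, or if a joint passes its speed limit or range.

## Working session

There is one attempt and no reset: what is moved stays moved. The work goes in short steps, Python scripts to look and compute and a tool call to move; the robot and the scene stay as the last step left them, time stands still between calls to the robot, and variables do not carry over. Pictures are saved under pics/ and viewed, at most 10 in all, crops included, and the job is handed in when it is done.

Besides the shell and the picture viewer there is one more tool, called after "Emit:" in YAML: its name, and indented under it one key for each argument. send_rows: Moves the arm, as the interface text tells. Its arguments: {"type":"object","properties":{"moves":{"type":"array","items":{"type":"number"}},"grip_force":{"type":"number"}},"required":["moves"]}

```bash
mkdir -p pics
cat > h.py <<'E'
import numpy as np, cv2
from scipy.spatial.transform import Rotation as R
from rig import monitor, cams, workorder, robot
def cam(n):
    o=monitor.get_obs(); c=cams.camera(n)
    h,w=c["pixels"].shape[:2]; f=h/2/np.tan(np.radians(c["fovy"])/2)
    if "rvec" in c:
        Rm=R.from_rotvec(np.array(c["rvec"]).ravel()).as_matrix().T; t=-Rm@np.array(c["tvec"]).ravel()
    else:
        T=np.eye(4);T[:3,:3]=R.from_quat(o["tool_rot"]).as_matrix();T[:3,3]=o["position"];T=T@np.array(c["hand_eye"]);Rm=T[:3,:3];t=T[:3,3]
    v,u=np.mgrid[:h,:w]; d=np.stack([(u-c["cx"])/f,(v-c["cy"])/f,np.ones((h,w))],-1)
    P=(d*c["range_z"][...,None])@Rm.T+t
    P[c["range_z"]==0]=np.nan
    return c["pixels"],P,(Rm,t,f,c["cx"],c["cy"])
def ray(K,u,v,z):
    Rm,t,f,cx,cy=K; d=Rm@np.array([(u-cx)/f,(v-cy)/f,1]); return t+d*(z-t[2])/d[2]
E
python3 - <<'E'
from h import *
o=monitor.get_obs(); print({k:np.round(v,3) for k,v in o.items()})
a,P,K=cam("side"); b,Q,L=cam("top")
np.savez("s.npz",a=a,P=P,b=b,Q=Q)
cv2.imwrite("pics/side.png",a);cv2.imwrite("pics/top.png",b)
print(K,L)
E
```

```text
{'time': np.float64(0.0), 'q': array([ 1.07 ,  0.528,  1.434, -0.   ,  1.181, -0.179]), 'joint_velocities': array([ 0.   ,  0.001,  0.001, -0.001, -0.001,  0.   ]), 'joint_torque': array([-1.0000e-03, -4.4004e+01, -1.7659e+01,  6.3000e-02,  5.8000e-02,
       -0.0000e+00]), 'position': array([0.198, 0.592, 0.236]), 'tool_rot': array([ 0.161,  0.987, -0.001, -0.   ]), 'ft_force': array([ 0.39 ,  0.922, -0.016]), 'moment': array([ 0.038, -0.025, -0.008]), 'grip_force': np.float64(0.0), 'grip_width': np.float64(0.087)}
(array([[-0.99944359,  0.00388441,  0.03312724],
       [-0.02885063,  0.39771732, -0.91705429],
       [-0.01673749, -0.91749978, -0.39738396]]), array([0.44354002, 0.83950782, 0.45940892]), np.float64(353.3690522905938), 254.7210650233833, 191.075176388381) (array([[ 0.00591365, -0.99450909,  0.104483  ],
       [-0.99997824, -0.00618664, -0.00228886],
       [ 0.00292269, -0.10446719, -0.99452404]]), array([ 0.36241512, -0.02527556,  1.15487764]), np.float64(380.0449142361267), 255.59172063825181, 195.86441359260328)
```

View pics/side.png

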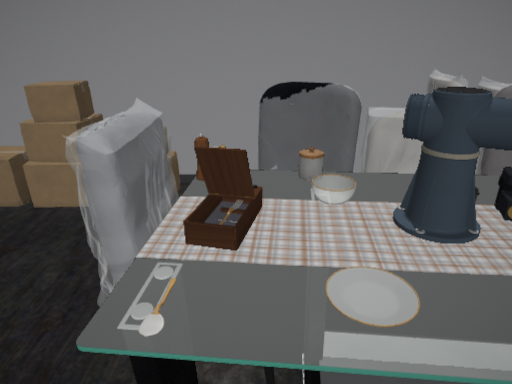

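View pics/top.png

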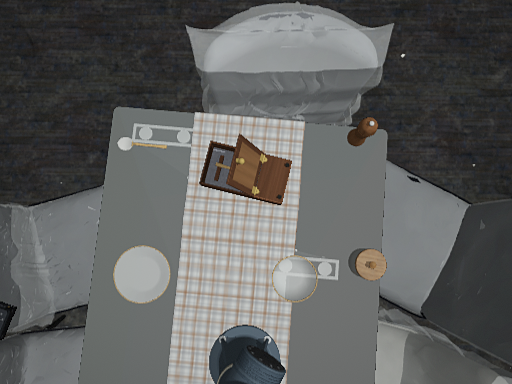

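The side view shows the case at about (225,210) with its cover half open. In the top view the case spans about (200–292, 137–204): the opening is on the left (+y) and the deck on the right. I'll measure the case from the depth data.

Run:
```python
from h import *
d=np.load("s.npz");b=d["b"];Q=d["Q"];a=d["a"];P=d["P"]
roi=np.zeros(b.shape[:2],bool);roi[130:212,192:300]=1
z=Q[...,2]
m=roi&(z>0.054)&(z<0.073)
pts=Q[m][:,:2]
r=cv2.minAreaRect(pts.astype(np.float32));print(len(pts),r,np.median(z[m]));print(cv2.boxPoints(r))
m2=roi&(z>0.08); print("cover top pts",m2.sum(),np.nanmax(z[m2]))
p=Q[m2]; c=p.mean(0);u,s,vt=np.linalg.svd(p-c);print(c,vt[2],s)
# side
roi=np.zeros(a.shape[:2],bool);roi[140:250,180:270]=1
m=roi&(P[...,2]>0.085)&(P[...,2]<.3)&(P[...,1]<.3); p=P[m];
hsv=cv2.cvtColor(a,cv2.COLOR_BGR2HSV)
print(len(p),np.percentile(p,[0,5,50,95,100],axis=0))
m=roi&(abs(P[...,2]-.064)<.006);print(cv2.minAreaRect(P[m][:,:2].astype(np.float32)))
cv2.imwrite("pics/c.png",np.hstack([cv2.resize(b[125:215,190:300],None,fx=3.6,fy=3.6,interpolation=2),cv2.resize(a[140:250,170:280],(396,324),interpolation=2)]))
```

```text
1612 ((0.5493721961975098, 0.0026339292526245117), (0.24843546748161316, 0.1328798234462738), 76.46643829345703) 0.0644708536413453
[[ 0.45570832 -0.10258672]
 [ 0.5848985  -0.13368258]
 [ 0.64303607  0.10785457]
 [ 0.5138459   0.13895044]]
cover top pts 1396 0.2245496790429855
[0.54746897 0.00210842 0.16114118] [-0.21710071 -0.89038674  0.4000984 ] [1.75108557 1.42632784 0.10763189]
2236 [[ 0.47879355 -0.34145605  0.08500316]
 [ 0.49148483 -0.03639448  0.09404121]
 [ 0.55102293  0.00584723  0.15717814]
 [ 0.61695315  0.03594252  0.21715152]
 [ 0.69130802  0.04678316  0.22160647]]
((0.561271607875824, -0.1015358567237854), (0.20254477858543396, 0.48334750533103943), 5.884980201721191)
```

View pics/c.png

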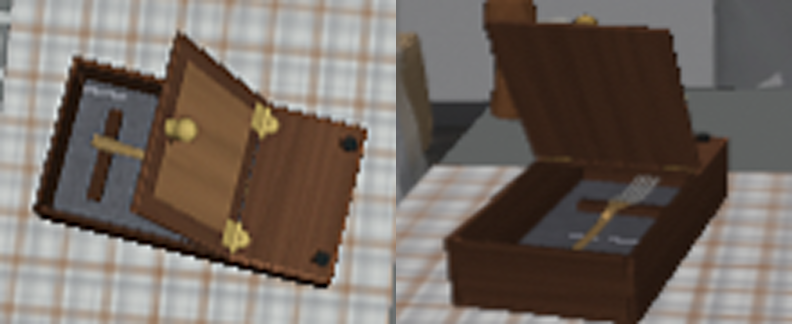

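The top view confirms the case pose: centre (0.549, 0.003), yaw about −13.5°, cover at about 1.16 rad. The fork handle is in the opening near crop (95,140). Next I move to the inner side of the cover with the fingers closed.

Emit:
send_rows:
  moves: [0, 1.9, -2.6, 0, 0, 0, -0.07, 0, 3.8, -5.2, 0, 0, 0, -0.15, 0, 5.6, -7.8, 0, 0, 0, -0.22, 0, 7.4, -10.4, 0, 0, 0, -0.3, 0, 9.2, -12.9, 0, 0, 0, -0.37]
  grip_force: 20

```text
time: 0.52
position: [0.2904, 0.4622, 0.2361]
tool_rot: [0.341, 0.94, -0.001, -0.0]
ft_force: [1.1, 0.3, -0.8]
grip_width: 0.0617
grip_force: 0.0
```

Emit:
send_rows:
  moves: [0, 1.9, -2.6, 0, 0, 0, -0.07, 0, 3.8, -5.2, 0, 0, 0, -0.15, 0, 5.6, -7.8, 0, 0, 0, -0.22, 0, 7.4, -10.4, 0, 0, 0, -0.3, 0, 9.2, -12.9, 0, 0, 0, -0.37]

```text
time: 0.93
position: [0.3826, 0.3331, 0.2363]
tool_rot: [0.508, 0.861, -0.0, -0.0]
ft_force: [0.7, -0.1, 0.7]
grip_width: 0.0283
grip_force: 0.0
```

Emit:
send_rows:
  moves: [0, 1.9, -2.6, 0, 0, 0, -0.07, 0, 3.8, -5.2, 0, 0, 0, -0.15, 0, 5.6, -7.8, 0, 0, 0, -0.22, 0, 7.4, -10.4, 0, 0, 0, -0.3, 0, 9.2, -12.9, 0, 0, 0, -0.37]

```text
time: 1.35
position: [0.4746, 0.2041, 0.2363]
tool_rot: [0.658, 0.753, -0.0, -0.0]
ft_force: [-0.1, 0.2, -0.4]
grip_width: 0.0015
grip_force: 0.0
```

Run:
```python
from h import *
o=monitor.get_obs(); print(o["time"],o["position"],np.round(R.from_quat(o["tool_rot"]).as_matrix(),3),o["q"],o["ft_force"])
d=np.load("s.npz");Q=d["Q"]
C=np.array([.5494,.0026]);X=np.array([.972,-.234]);Y=np.array([.234,.972])
for n,(r0,r1,c0,c1) in dict(mill=(112,150,340,385),can=(240,290,350,392)).items():
    p=Q[r0:r1,c0:c1].reshape(-1,3);p=p[p[:,2]>.06];m=p.mean(0);print(n,m,p.min(0),p.max(0),(m[:2]-C)@X,(m[:2]-C)@Y)
```

```text
1.35 [0.47459254 0.20414871 0.23625908] [[-0.134  0.991 -0.001]
 [ 0.991  0.134 -0.   ]
 [-0.    -0.001 -1.   ]] [1.89688783e-01 3.83051342e-01 1.70147954e+00 3.60797525e-06
 1.05794956e+00 5.57206130e-02] [-0.06337783  0.24005391 -0.3643149 ]
mill [ 0.66122432 -0.3306163   0.13371709] [ 0.64164617 -0.35875761  0.06022287] [ 0.68953211 -0.31155475  0.16483357] 0.18666585698199714 -0.29771935368509195
can [ 0.28762917 -0.3439678   0.09173451] [ 0.24568466 -0.3899596   0.06204129] [ 0.33038166 -0.30406314  0.11175039] -0.17334437845064998 -0.39811827498064234
```

Emit:
send_rows:
  moves: [0, 1.9, -2.6, -0.5, 0, 0, -0.07, 0, 3.8, -5.2, -1, 0, 0, -0.15, 0, 5.6, -7.8, -1.6, 0, 0, -0.22, 0, 7.4, -10.4, -2.2, 0, 0, -0.3, 0, 9.2, -12.9, -2.7, 0, 0, -0.37]

```text
time: 1.77
position: [0.5665, 0.0752, 0.2087]
tool_rot: [0.785, 0.619, -0.0, -0.0]
ft_force: [0.0, -0.7, 0.7]
grip_width: -0.0
grip_force: 0.0
```

Emit:
send_rows:
  moves: [0, -0.2, -0.8, 0, 0, 0, 0, 0, -0.4, -1.6, 0, 0, 0, 0, 0, -0.6, -2.4, 0, 0, 0, 0, 0, -0.8, -3.2, 0, 0, 0, 0, 0, -0.9, -3.9, 0, 0, 0, 0]

```text
time: 2.18
position: [0.5561, 0.0383, 0.2098]
tool_rot: [0.784, 0.621, 0.0, -0.001]
ft_force: [0.5, 1.8, 1.7]
grip_width: 0.0003
grip_force: 1.0
```

Emit:
send_rows:
  moves: [0, -0.3, -1.1, 0, 0, 0, 0, 0, -0.6, -2.3, 0, 0, 0, 0, 0, -0.8, -3.4, 0, 0, 0, 0, 0, -1.1, -4.6, 0, 0, 0, 0, 0, -1.4, -5.7, 0, 0, 0, 0]

```text
time: 2.6
position: [0.543, -0.0206, 0.2096]
tool_rot: [0.784, 0.621, 0.0, 0.0]
ft_force: [0.9, 1.5, -0.7]
grip_width: 0.0003
grip_force: 0.6
```

Run:
```python
from h import *
o=monitor.get_obs(); C=np.array([.5494,.0026]);X=np.array([.972,-.234]);Y=np.array([.234,.972])
p=o["position"][:2]-C
print(o["time"],o["position"],p@X,p@Y,np.round(R.from_quat(o["tool_rot"]).as_matrix(),3)[:,0],o["ft_force"])
a,P,K=cam("side");cv2.imwrite("pics/s2.png",a)
```

```text
2.6 [ 0.54295054 -0.0206368   0.20964666] -0.0008314674627471675 -0.02409534442499097 [ 0.23   0.973 -0.   ] [ 0.89037929  1.5016576  -0.68647195]
```

View pics/s2.png

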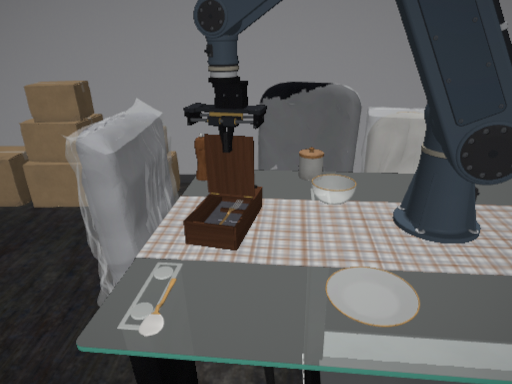

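The cover is upright at about (230,165), with the finger on its inner face. I continue along the arc, slowing down towards the stops.

Emit:
send_rows:
  moves: [0, -0.2, -1.0, -0.1, 0, 0, 0, 0, -0.5, -2.1, -0.2, 0, 0, 0, 0, -0.7, -3.1, -0.4, 0, 0, 0, 0, -1.0, -4.1, -0.6, 0, 0, 0, 0, -1.2, -5.1, -0.9, 0, 0, 0]

```text
time: 3.07
position: [0.5308, -0.0712, 0.2002]
tool_rot: [0.784, 0.62, -0.0, -0.0]
ft_force: [0.4, 1.3, -0.2]
grip_width: 0.0001
grip_force: 0.6
```

Emit:
send_rows:
  moves: [0, -0.2, -0.9, -0.4, 0, 0, 0, 0, -0.4, -1.8, -0.9, 0, 0, 0, 0, -0.6, -2.6, -1.5, 0, 0, 0, 0, -0.8, -3.3, -2.1, 0, 0, 0, 0, -1.0, -4.0, -2.7, 0, 0, 0]

```text
time: 3.48
position: [0.5213, -0.1113, 0.1729]
tool_rot: [0.784, 0.62, 0.0, 0.0]
ft_force: [0.1, 0.8, 0.4]
grip_width: 0.0007
grip_force: 0.4
```

Emit:
send_rows:
  moves: [0, -0.1, -0.5, -0.6, 0, 0, 0, 0, -0.2, -1.0, -1.2, 0, 0, 0, 0, -0.3, -1.4, -1.8, 0, 0, 0, 0, -0.4, -1.8, -2.4, 0, 0, 0, 0, -0.5, -2.2, -3.0, 0, 0, 0]

```text
time: 3.9
position: [0.5162, -0.1325, 0.1429]
tool_rot: [0.784, 0.621, 0.0, -0.0]
ft_force: [0.5, 0.3, 0.5]
grip_width: 0.0005
grip_force: 0.3
```

Emit:
send_rows:
  moves: [0, 0, -0.2, -0.5, 0, 0, 0, 0, -0.1, -0.4, -1.0, 0, 0, 0, 0, -0.1, -0.6, -1.4, 0, 0, 0, 0, -0.2, -0.8, -1.9, 0, 0, 0, 0, -0.2, -0.9, -2.3, 0, 0, 0]

```text
time: 4.32
position: [0.5141, -0.1415, 0.1201]
tool_rot: [0.784, 0.621, -0.0, -0.0]
ft_force: [-0.1, 0.5, -0.1]
grip_width: 0.0005
grip_force: 0.3
```

Emit:
send_rows:
  moves: [0, 0, -0.1, -0.4, 0, 0, 0, 0, 0, -0.2, -0.8, 0, 0, 0, 0, -0.1, -0.3, -1.2, 0, 0, 0, 0, -0.1, -0.4, -1.6, 0, 0, 0, 0, -0.1, -0.4, -1.9, 0, 0, 0]

```text
time: 4.73
position: [0.5132, -0.1455, 0.1011]
tool_rot: [0.784, 0.621, -0.0, 0.0]
ft_force: [-0.1, -0.6, 1.0]
grip_width: 0.0007
grip_force: 0.3
```

Emit:
send_rows:
  moves: [0, 0, 0, -0.2, 0, 0, 0, 0, 0, 0, -0.4, 0, 0, 0, 0, 0, 0, -0.6, 0, 0, 0, 0, 0, 0, -0.8, 0, 0, 0, 0, 0, 0, -0.9, 0, 0, 0]

```text
time: 5.15
position: [0.5133, -0.1453, 0.0927]
tool_rot: [0.784, 0.621, 0.0, 0.0]
ft_force: [-1.7, 0.7, 10.3]
grip_width: 0.0005
grip_force: 5.4
```

The cover is on its stops with a 10 N reaction. I'll hold briefly, back off upwards, and look into the opening.

Emit:
send_rows:
  moves: [0, 0, 0, 0, 0, 0, 0, 0, 0, 0, 0, 0, 0, 0, 0, 0, 0, 0, 0, 0, 0, 0, 0, 0.5, 0, 0, 0, 0, 0, 0, 2, 0, 0, 0]

```text
validation failed for argument at $.mo...
```

Emit:
send_rows:
  moves: [0.5, 0, 0, 4, 0, 0, 0, 0.5, 0, 0, 8, 0, 0, 0, 0.5, 0.9, 3.7, 11, 0, 0, 0, 0.5, 1.8, 7.4, 12, 0, 0, 0, 0.5, 2.6, 10.8, 12, 0, 0, 0]

```text
time: 5.57
position: [0.5417, -0.0372, 0.2163]
tool_rot: [0.785, 0.619, 0.002, 0.003]
ft_force: [1.1, -0.7, -1.1]
grip_width: 0.0261
grip_force: 0.0
```

Emit:
send_rows:
  moves: [0.5, 0.5, 2, 0, 0, 0, 0, 0.5, 1, 4, 0, 0, 0, 0, 0.5, 1.4, 6, 0, 0, 0, 0, 0.5, 1.8, 7.5, 0, 0, 0, 0, 0.5, 1.8, 7.5, 0, 0, 0, 0]

```text
time: 5.98
position: [0.5574, 0.0405, 0.2125]
tool_rot: [0.783, 0.622, 0.001, -0.0]
ft_force: [-0.3, -0.1, -0.6]
grip_width: 0.0431
grip_force: 0.0
```

Run:
```python
from h import *
o=monitor.get_obs(); print(o["time"],o["position"],o["grip_width"],o["q"])
a,P,K=cam("wrist");b,Q,L=cam("top")
np.savez("w.npz",a=a,P=P,b=b,Q=Q,K0=K[0],K1=K[1],K2=K[2:])
r=Q[150:215,240:330];m=(r[...,2]>.07)&(r[...,2]<.09);print(np.median(r[m],0),m.sum(),cv2.minAreaRect(r[m][:,:2].astype(np.float32)))
cv2.imwrite("pics/w.png",a)
```

```text
5.9833 [0.55741499 0.04053074 0.21252082] 0.043117960266458484 [-1.28006190e-01  4.68644189e-01  1.62630618e+00  1.41507273e-03
  1.04634832e+00  1.00142403e-01]
[ 0.51901764 -0.11480667  0.07815839] 2618 ((0.5210705995559692, -0.11480284482240677), (0.16781757771968842, 0.13261207938194275), 76.32044219970703)
```

View pics/w.png

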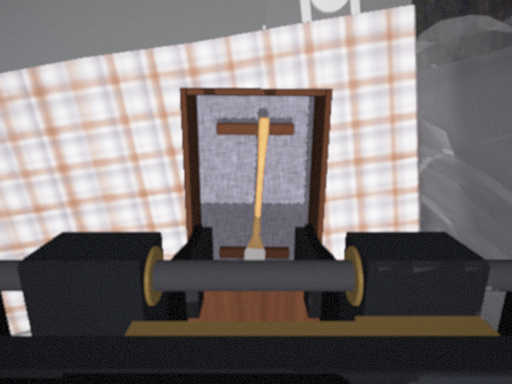

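The wrist view shows the cover lying flat on the deck. The fork's orange handle runs from its end at (264,112) down to the neck at (255,245), and the rests are at rows 128 and 252. Next I measure the fork's line.

Run:
```python
from h import *
d=np.load("w.npz");a=d["a"];P=d["P"];Q=d["Q"]
K=(d["K0"],d["K1"],*d["K2"])
r=Q[150:215,240:330].reshape(-1,3);r=r[(r[:,2]>.07)&(r[:,2]<.1)];A=np.c_[r[:,:2],np.ones(len(r))];print("plane",np.linalg.lstsq(A,r[:,2],rcond=None)[0])
hsv=cv2.cvtColor(a,cv2.COLOR_BGR2HSV);m=np.zeros(a.shape[:2],np.uint8)
s=np.s_[100:250,235:285];m[s]=cv2.inRange(hsv,(8,90,120),(30,255,255))[s]
n,l,st,c=cv2.connectedComponentsWithStats(m);i=1+st[1:,4].argmax();v,u=np.nonzero(l==i);print(st[i])
C=np.array([.5494,.0026]);X=np.array([.972,-.234]);Y=np.array([.234,.972])
cf=lambda p:((p[...,:2]-C)@X,(p[...,:2]-C)@Y)
p=P[v,u];print("z",np.nanpercentile(p[:,2],[5,50,95]))
rows=range(v.min(),v.max(),12)
cen=np.array([ray(K,u[v==k].mean(),k,.026) for k in rows]);x,y=cf(cen);print(np.c_[x,y].round(4))
f=np.polyfit(y,x,1);print("fit x=",f,"yaw of handle dir rel case",-np.degrees(np.arctan(f[0])))
e=ray(K,264,108,.022);print("handle end",cf(e))
# case opening check in same image: end wall top corners
for uv in((181,90),(331,90)):print("corner",cf(ray(K,*uv,.064)))
o=monitor.get_obs()
for yy in(.02,.03,.035):
    w=C+X*np.polyval(f,yy)+Y*yy;print(yy,w,(w-o["position"][:2])*100)
print(o["position"],np.round(R.from_quat(o["tool_rot"]).as_matrix(),3),o["grip_width"])
```

```text
plane [-0.00617925 -0.02080863  0.07895042]
[ 248  117   29  131 1060]
z [0.01928966 0.02183966 0.02709849]
[[ 0.0093  0.0956]
 [ 0.0127  0.0839]
 [ 0.0092  0.072 ]
 [ 0.0088  0.0599]
 [ 0.008   0.0475]
 [ 0.0071  0.0349]
 [ 0.0063  0.0221]
 [ 0.0054  0.0089]
 [ 0.0055 -0.0045]
 [ 0.0041 -0.0181]
 [ 0.0037 -0.0321]]
fit x= [0.05844894 0.0053211 ] yaw of handle dir rel case -3.3450720316605347
handle end (np.float64(0.0107483055788021), np.float64(0.10410367873215612))
corner (np.float64(-0.06188104154428275), np.float64(0.11942780043903825))
corner (np.float64(0.06650932654375728), np.float64(0.12050770684279304))
0.02 [0.56038835 0.02052132] [ 0.34250102 -1.75872364]
0.03 [0.56329648 0.03010455] [ 0.63331339 -0.80040069]
0.035 [0.56475054 0.03489617] [ 0.77871958 -0.32123921]
[0.55696334 0.03810856 0.21236621] [[ 0.228  0.974 -0.   ]
 [ 0.974 -0.228 -0.   ]
 [-0.    -0.    -1.   ]] 0.04336224481058367
```

Emit:
send_rows:
  moves: [0.5, 0.4, -0.2, -2.5, 0, 0, -0.02, 0.5, 0.7, -0.3, -5, 0, 0, -0.05, 0.5, 0.7, -0.3, -7.5, 0, 0, -0.05, 0.5, 0.7, -0.3, -9.5, 0, 0, -0.05, 0.5, 0.7, -0.3, -11.5, 0, 0, -0.05]

```text
time: 6.5
position: [0.5638, 0.0333, 0.0963]
tool_rot: [0.8, 0.6, -0.0, -0.0]
ft_force: [-0.2, -0.8, 0.3]
grip_width: 0.0435
grip_force: 0.0
```

Emit:
send_rows:
  moves: [0.5, 0, 0, -2, 0, 0, 0, 0.5, 0, 0, -4, 0, 0, 0, 0.5, 0, 0, -5.5, 0, 0, 0, 0.5, 0, 0, -6.7, 0, 0, 0, 0.5, 0, 0, -7.3, 0, 0, 0]

```text
time: 6.92
position: [0.5633, 0.0338, 0.023]
tool_rot: [0.8, 0.6, -0.001, -0.001]
ft_force: [-0.6, 0.0, -0.3]
grip_width: 0.0437
grip_force: 0.0
```

Emit:
send_rows:
  moves: [0, 0, 0, 0, 0, 0, 0, 0, 0, 0, 0, 0, 0, 0, 0, 0, 0, 0, 0, 0, 0, 0, 0, 0, 0, 0, 0, 0, 0, 0, 0, 0, 0, 0, 0]
  grip_force: 20

```text
time: 7.33
position: [0.5647, 0.0347, 0.0255]
tool_rot: [0.799, 0.601, 0.001, 0.001]
ft_force: [-1.1, -0.3, 2.9]
grip_width: 0.0179
grip_force: 20.2
```

Run:
```python
from h import *
o=monitor.get_obs(); print(o["time"],o["position"],o["grip_width"],o["grip_force"],o["ft_force"],o["q"])
a,P,K=cam("wrist");cv2.imwrite("pics/w2.png",a)
```

```text
7.3333 [0.56474331 0.03470045 0.02548151] 0.01788506007044938 20.169931948184967 [-1.05329089 -0.31597209  2.88238904] [-1.36097201e-01  7.66592014e-01  1.72433820e+00  1.42597428e-05
  6.49098123e-01  1.45782315e-01]
```

View pics/w2.png

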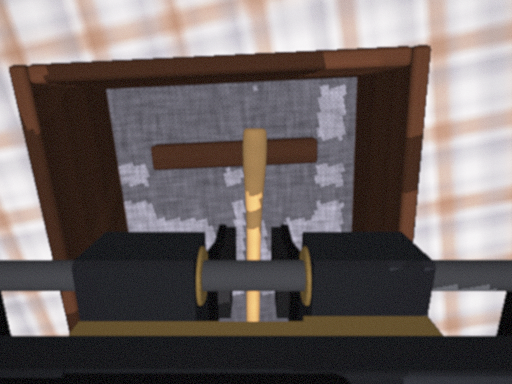

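The fork is gripped: opening 17.9 mm at 20 N, handle centred at about (255,200). Now I lift and tilt the handle up about the case's x axis.

Emit:
send_rows:
  moves: [0, 0, 0, 0.3, 0, 0, 0, 0, 0, 0, 0.9, 0.05, -0.014, 0, 0, 0, 0, 1.5, 0.1, -0.028, 0, 0, 0, 0, 2.1, 0.145, -0.042, 0, 0, 0, 0, 2.6, 0.19, -0.055, 0]

```text
time: 7.8
position: [0.5645, 0.0349, 0.0514]
tool_rot: [0.795, 0.598, 0.08, -0.06]
ft_force: [0.2, 0.3, -0.5]
grip_width: 0.0179
grip_force: 19.9
```

Run:
```python
from h import *
o=monitor.get_obs(); print(o["time"],o["position"],o["grip_width"],o["grip_force"],o["ft_force"],o["moment"],np.round(R.from_quat(o["tool_rot"]).as_matrix(),3))
```

```text
7.8 [0.56450593 0.03487469 0.05140882] 0.01794037418094725 19.9410080909729 [ 0.2216299   0.27906639 -0.53278369] [-0.20341775  0.12523519 -0.00225564] [[ 0.272  0.961  0.056]
 [ 0.942 -0.278  0.191]
 [ 0.199  0.001 -0.98 ]]
```

Emit:
send_rows:
  moves: [0, 0, 0, 0.5, 0.04, -0.011, 0, 0, 0, 0, 1, 0.08, -0.022, 0, 0, 0, 0, 1.5, 0.12, -0.033, 0, 0, 0, 0, 2, 0.16, -0.044, 0, 0, 0, 0, 2.4, 0.19, -0.055, 0]

```text
time: 8.22
position: [0.5646, 0.0344, 0.0753]
tool_rot: [0.784, 0.589, 0.158, -0.118]
ft_force: [1.2, 0.7, -0.8]
grip_width: 0.0183
grip_force: 19.9
```

Emit:
send_rows:
  moves: [0, 0.2, 0.7, 0.3, 0, 0, 0, 0, 0.4, 1.5, 0.6, 0, 0, 0, 0, 0.6, 2.3, 1, 0, 0, 0, 0, 0.9, 3.1, 1.4, 0, 0, 0, 0, 1.1, 3.9, 1.7, 0, 0, 0]

```text
time: 8.63
position: [0.5756, 0.0754, 0.0922]
tool_rot: [0.783, 0.59, 0.157, -0.118]
ft_force: [-0.2, -0.4, -1.3]
grip_width: 0.0181
grip_force: 19.9
```

Run:
```python
from h import *
o=monitor.get_obs(); print(o["time"],o["position"],o["grip_width"],o["grip_force"],o["ft_force"],o["moment"],np.round(R.from_quat(o["tool_rot"]).as_matrix(),3)[:,0])
a,P,K=cam("side");cv2.imwrite("pics/s3.png",cv2.resize(a[60:260,120:320],None,fx=3,fy=3))
```

```text
8.6333 [0.57564959 0.075416   0.09223627] 0.018129606191059782 19.939076006412506 [-0.21492212 -0.41027863 -1.31292796] [-0.31136251  0.13755008 -0.00037941] [0.255 0.887 0.385]
```

View pics/s3.png

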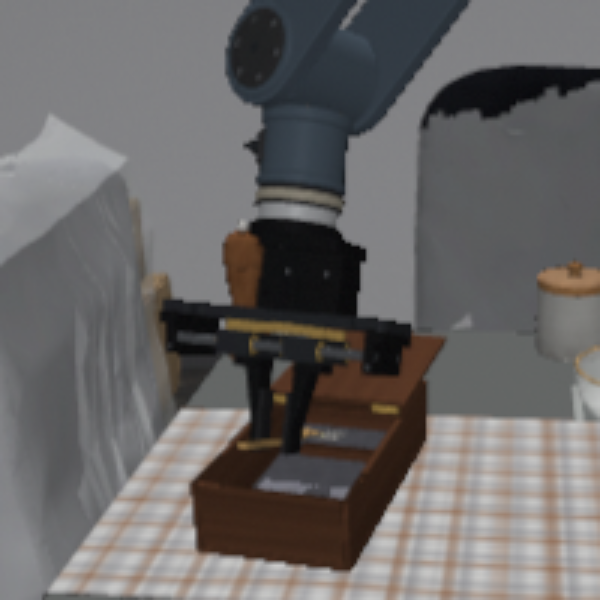

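The fork is tilted in the opening with its handle over the end wall, and no contact forces show. I continue drawing along its axis, then lift.

Emit:
send_rows:
  moves: [0, 0.3, 1.1, 0.5, 0, 0, 0, 0, 0.6, 2.2, 1, 0, 0, 0, 0, 0.9, 3.3, 1.5, 0, 0, 0, 0, 1.3, 4.4, 2, 0, 0, 0, 0, 1.5, 5.3, 2.4, 0, 0, 0]

```text
time: 9.1
position: [0.5906, 0.1282, 0.116]
tool_rot: [0.783, 0.59, 0.157, -0.118]
ft_force: [0.5, -0.1, -0.9]
grip_width: 0.0182
grip_force: 19.9
```

Emit:
send_rows:
  moves: [0, 0, 0, 1, 0, 0, 0, 0, 0, 0, 2.5, 0, 0, 0, 0, 0, 0, 4.5, 0, 0, 0, 0, 0, 0, 6.5, 0, 0, 0, 0, 0, 0, 8, 0, 0, 0]

```text
time: 9.52
position: [0.5904, 0.1265, 0.1974]
tool_rot: [0.784, 0.589, 0.157, -0.117]
ft_force: [0.4, -0.4, 0.0]
grip_width: 0.0185
grip_force: 19.9
```

Emit:
send_rows:
  moves: [0, 0, 0, 2, 0, 0, 0, 0, 0, 0, 4, 0, 0, 0, 0, 0, 0, 6, 0, 0, 0, 0, 0, 0, 7.3, 0, 0, 0, 0, 0, 0, 8, 0, 0, 0]

```text
time: 9.93
position: [0.5907, 0.1264, 0.2781]
tool_rot: [0.784, 0.589, 0.158, -0.117]
ft_force: [-0.2, 0.3, 0.3]
grip_width: 0.0183
grip_force: 19.9
```

Emit:
send_rows:
  moves: [0, 0, 0, 0, 0, 0, 0, 0, 0, 0, 0, 0, 0, 0, 0, 0, 0, 0, 0, 0, 0, 0, 0, 0, 0, 0, 0, 0, 0, 0, 0, 0, 0, 0, 0]

```text
time: 10.35
position: [0.5897, 0.1268, 0.2744]
tool_rot: [0.784, 0.589, 0.156, -0.119]
ft_force: [-0.5, -0.5, -1.8]
grip_width: 0.0183
grip_force: 19.9
```

Run:
```python
from h import *
o=monitor.get_obs(); print(o["time"],o["position"],o["grip_width"],o["grip_force"],o["ft_force"],np.abs(o["joint_velocities"]).max(),R.from_quat(o["tool_rot"]).as_matrix()[:,0])
a,P,K=cam("side");b,Q,L=cam("top")
m=Q[150:215,240:330].reshape(-1,3);m=m[(m[:,2]>.07)&(m[:,2]<.1)];print("cover",len(m),np.median(m[:,2]),m[:,2].max())
cv2.imwrite("pics/s4.png",cv2.resize(a[20:270,120:320],(480,600)))
```

```text
10.35 [0.58967952 0.12675526 0.27441267] 0.018329734011359698 19.939260184764862 [-0.53075916 -0.54307376 -1.75977501] 0.0046037145156623245 [0.25772036 0.88619604 0.38501532]
cover 2617 0.07817439963402983 0.08547285005537009
```

View pics/s4.png

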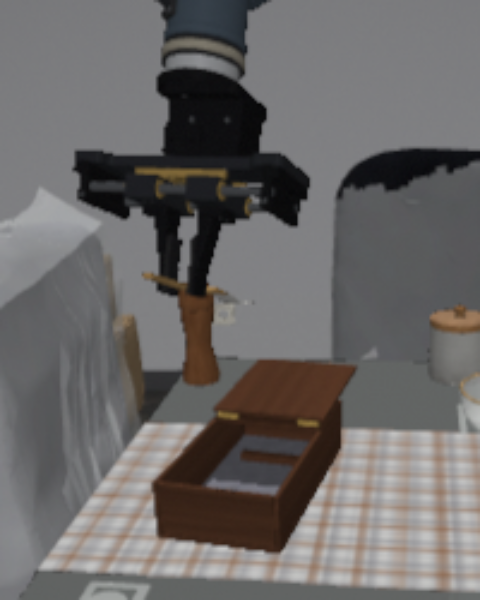

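The fork is held high at about (200,290), well clear of the case. The cover is flat on the deck and the arm is at rest, so I'm handing the job in.

```bash
python3 -c "
from rig import workorder
print(workorder.hand_in())"
```

```text
the job is handed in; nothing more can be done
None
```

I folded the cover back gently onto its stops, tilted the fork out of the case with no contact forces showing, and handed the job in after 10.4 s with the fork held still, tines about 22 cm above the table; the hand-in returned no verdict.

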